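# Stack the carrier tote on the loaded tote

## Robot

A 7-joint arm with a two-finger parallel gripper is mounted at the origin on the work surface. World frame = base frame: x ahead of the robot, y to its left, z up, the work surface at z = 0. Lengths are in m, angles in rad, forces in N, time in s.
With the tool pointing down it reaches from about 0.35 to 0.9 m from the base axis. Payload 7.2 kg.
Tool frame: the origin (TCP) lies at the very end of the fingers, on their centre line; the grasp point (between the pads) lies manip.grasp_offset behind it (manip.grasp_offset is the distance from the TCP to the grasp point, in m); z points along the fingers, x is the direction in which the jaws open and shut, and the axes are right-handed (so a half turn about z gives the same grasp; the last joint's range is limited). The gripper opens to 88 mm and grips with 3 to 60 N. Pads are 20 mm wide; open, the fingers measure 115 mm over their backs; the gripper's body (75 mm by 178 mm) begins 61 mm behind the grasp point.
Start: joints at [1.06, 0.411, -0.013, 1.596, 0.006, 1.134, -0.082], TCP at [0.268, -0.565, 0.193] pointing down, gripper open.
Joint ranges: [-2.95, 2.95], [-0.29, 1.99], [-1.47, 1.44], [0.14, 2.54], [-1.03, 4.17], [0.13, 1.85], [-2.86, 2.86]. Speed limits (rad/s): [2.39, 2.39, 3.01, 3.01, 3.14, 3.14, 3.14].

## Interface

Orientations are given as a unit quaternion [x, y, z, w].
In Python, from rig import manip, read_camera, calibration gives the robot as it stands. The module is installed in compiled form; this text tells all that it offers.
- The arm moves only by the tool servo_tool, never from a script. Its argument "rows" is a list of rows, each a list of 7 numbers: the gripper command: -1 is shut, 1 is fully open, values between are in proportion, then the shift along the tool's x, y, z each as a share of 0.2 m, from -1 to 1, then the turn, a rotation vector about the tool's x, y, z each as a share of 180 degrees, from -1 to 1. In form: [[claw, dx, dy, dz, rx, ry, rz], ...]. A call has 1 to 10 rows; each row is the pose to reach, as a shift and turn from the pose measured when the call began, along the tool's axes at that moment, turning the shorter way round; what a row does not reach only later rows make up. A row lasts 1/12 s, in which the tool goes at most 41.7 mm and 7.16 degrees, less where a joint would pass 70% of its speed; a pose out of reach is approached as far as the arm can. A call with a number of a shift or a turn outside -1 to 1 is refused whole. A call with a gripper value outside its range is refused whole. The fingers move at their own pace and stop on an object; "force" is the grip in N (left out, the last holds). Time passes only in rows, so rows that repeat a pose let the fingers close. It gives the time, the measured TCP pose, the force and the opening at its end, in the units of the state.
- manip.get_obs(): the state, without advancing time (a new reading comes with each control period).
- read_camera(name): name is "scene" or "side" or "wrist"; returns the picture (480x640x3 uint8, blue, green, red); there is no depth.
- calibration(name): a dict with "fx", "fy", "cx", "cy" (pixels), "position" and "attitude" of the camera in the world. Camera axes: x right, y down, z forward; pixel columns grow to the right and rows downward; lengths in m; the calibration is good to about 2 mm. A picture is of the moment at which its call begins: read the wrist's pose just before it. calibration takes no time and is no camera call; for the wrist camera it gives the pose at the moment of the call.
- manip.sign_off(): hands the job in, once; it reports no verdict.
The state is a dict: "clock": time; "qpos": joint angles; "qd": joint speeds; "joint_torque": joint torques, N m; "position": TCP position; "tool_rot": TCP orientation; "ft_force": force on the tool from outside, world axes, zero at the start; "moment": the same for the moment, N m; "opening": opening from 0.0 (shut) to 1.0 (fully open).
Only numpy, scipy, OpenCV 4.12 (cv2) and the standard library are available. Lean on these libraries where they do the work, as an engineer would, in place of code of your own. Each camera call takes 0.05 s, during which the arm holds its last target. There are 200 camera calls.

## Task

Stack the yellow carrier tote on top of the blue tote that holds the brackets: give it a half turn so that its red end lies over the blue tote's plain end and it stacks instead of nesting, and feel for the rim pockets, pressing and sliding only gently (no more than about 20 N), until all four feet have dropped fully home and it sits level. Then let go. Do not let it press on the brackets, and leave the empty tote and everything else on the bench alone.

Things in the scene. Friction and masses are not known exactly. Their poses are not given: they have to be found in the camera images.
- carrier_grip (a point): Centre of the black square grip knob (30 x 30 x 30 mm, faces along the tote's own x and y) above the middle of the loose yellow carrier tote, the one to move; 110 mm above its underside, 30 mm above its rim, on a 14 mm stem. x along the tote toward its red end, z up. Tote 200 (x) x 148 x 80 mm, open, about 0.5 kg, upright on the table.
- carrier_red_end (a point): Point on the red end wall of the carrier, 98 mm along its own x from its middle, 65 mm above its underside. Same axes as the carrier.
- carrier_foot (a point): Underside of one of the carrier's four feet, at x = 27, y = 48 mm from its middle. Feet are 20 mm along x and 26 mm along y (34 to 60 mm off the centre line), at x = -72 and +27 mm on both long sides, level with the underside, lower edges rounded 3 mm.
- cradle_full: Plate fixed to the table holding the blue loaded tote (two steel brackets in it). Origin: underside, z = 0, midway between the side rails. 300 x 160 x 10 mm, from x -180 to +120. The tote stands on it square, centred in y, red end to +x, but along x was clamped by hand: its middle lies anywhere from -12 to +12 mm of the origin, unmeasured. It holds still under light pushes.
- cradle_full_rim (a point): Point over the cradle's origin at rim height, 90 mm above the table (not moved with the tote's unknown x shift). In the rim on both long sides, in the tote's own x: openings at -72 and +27 mm (nesting), closed pockets at +72 and -27 mm (stacking), 23 mm long in x, 6 mm deep, bounded outside by a lip 65 mm off the centre line: play for a foot 1.5 mm in x, 5 mm in y.
- cradle_full_home (a point): Height of the carrier's grip centre when stacked fully home, 194 mm above the table, over the cradle's origin (true x up to 12 mm either way). Standing on the rim with feet not in the pockets the grip centre is at 200 mm. Red ends the same way: it nests deeper, onto the brackets. Toggle clamp at the -x end, up to 95 mm high, 100 to 230 mm behind the origin.
- cradle_empty: The same kind of cradle with an empty blue tote in it, to be left alone. Same frame, sizes and heights.
- bracket1: Finished steel bracket, 50 x 44 x 50 mm, lying in the loaded tote; origin under its middle. Must not be pressed on.
- bracket2: The second bracket, same size, beside the first.
- mallet: Wooden mallet with green bands lying on the table, head 48 mm thick and 100 mm long, handle 200 mm toward its own -x; origin under the head. Bystander.
- rubber_block1: Black rubber block 100 x 60 x 25 mm, origin under its middle. Bystander.
- rubber_block2: Black rubber block 100 x 60 x 25 mm, origin under its middle. Bystander.
- former: Blue forming block on a steel plate, 100 x 130 x 63 mm, origin under its middle. Bystander.
- jar: Lidded jar, 60 mm across, 90 mm high, origin under its middle. Bystander.

How it is judged:
On the way:
1. the carrier is held above the loaded tote with its red end over the plain end (horizontal distance between carrier_grip and cradle_full below 0.04 m and x of carrier_red_end in the frame of cradle_full below -0.06 m and z of carrier_grip in the frame of cradle_full above 0.1975 m), for 0.1 s.
At the end, for the whole second after the job is handed in: The carrier rests released on the loaded tote with its feet in the rim pockets: grip centre 191 to 197 mm above the cradle's origin, within 16 mm of it along the cradle's x and 7 mm along y, level within 0.03 rad, red end toward the cradle's -x, at rest (z of carrier_grip in the frame of cradle_full between 0.191 and 0.197 m and x of carrier_grip in the frame of cradle_full between -0.016 and 0.016 m and y of carrier_grip in the frame of cradle_full between -0.007 and 0.007 m and angle between carrier_grip's own z axis and vertical below 0.03 rad and x of carrier_red_end in the frame of cradle_full below -0.07 m and linear speed of carrier below 0.02 m/s and angular speed of carrier below 0.1 rad/s); the robot touches nothing.
It fails at once if the carrier and the loaded tote press on each other with more than 25 N (contact force between carrier and cradle_full above 25 N).
It fails at once if the carrier presses on a bracket (contact force between carrier and bracket1 above 2 N or contact force between carrier and bracket2 above 2 N).
It fails at once if the carrier or the robot pushes on the empty tote (contact force between any of carrier, the arm, the fingers and cradle_empty above 3 N).
It fails at once if the carrier is tipped over 0.5 rad (angle between carrier_grip's own z axis and vertical above 0.5 rad).
It fails at once if a bystander is moved more than 20 mm (distance of any of mallet, rubber_block1, rubber_block2, former, jar from where it was at the start of the episode above 0.02 m).
It also fails if it takes over 56 s, if anything falls off the work surface, if the arm or the gripper's body presses on something with over 40 N, if the wrist force passes 120 N, or if a joint passes its speed limit or range.

## Working session

There is one attempt and no reset: what is moved stays moved. The work goes in short steps, Python scripts to look and compute and a tool call to move; the robot and the scene stay as the last step left them, time stands still between calls to the robot, and variables do not carry over. Pictures are saved under pics/ and viewed, about 8 in all and at most 12, crops included, and the job is handed in when it is done.

Besides the shell and the picture viewer there is one more tool, called by a JSON object that holds its "fn" and its "kwargs". servo_tool: Moves the arm, as the interface text tells. Shift numbers are shares of 0.2 m and turn numbers shares of 180 degrees, none past 1 either way. Its arguments: {"type":"object","properties":{"rows":{"type":"array"},"force":{"type":"number"}},"required":["rows"]}

```bash
mkdir -p pics; python3 - <<'E'
from rig import manip, read_camera, calibration
import cv2
o=manip.get_obs(); print(o, manip.grasp_offset)
for n in("scene","side"):
    cv2.imwrite(f"pics/{n}0.png",read_camera(n)); c=calibration(n); print(n,c)
E
```

```text
{'clock': 0.0, 'qpos': array([ 1.05979814,  0.41191712, -0.01273508,  1.59704476,  0.00556102,
        1.1343171 , -0.08221472]), 'qd': array([ 1.66634914e-03,  2.36009680e-03, -9.72542493e-04,  1.51369296e-03,
       -5.76804042e-05,  1.17745339e-03,  6.16436911e-04]), 'joint_torque': array([-6.78523302e-04, -5.87947369e+01,  6.41368870e-01, -2.91076005e+01,
       -5.38023748e-02,  1.81859953e-02,  1.65846227e-04]), 'position': array([ 0.26753304, -0.56421814,  0.19259798]), 'tool_rot': array([ 8.45127691e-01, -5.34563845e-01, -7.16752935e-04, -4.10218051e-04]), 'ft_force': array([-0.54120316,  0.06923458,  0.26498012]), 'moment': array([-0.04943154,  0.02378754,  0.04862423]), 'opening': 1.0030219641841764} 0.0187
scene {'fx': 590.6694265398661, 'fy': 590.6694265398661, 'cx': 323.24289796980236, 'cy': 249.35942116550896, 'position': array([1.82584844, 0.54765323, 1.38344977]), 'attitude': array([ 0.49124383,  0.77323202, -0.33430643, -0.22142935])}
side {'fx': 486.95734110783405, 'fy': 486.95734110783405, 'cx': 314.31864809252716, 'cy': 233.15387080763085, 'position': array([0.43701827, 0.83911623, 1.15293172]), 'attitude': array([-0.07391386,  0.93817191, -0.33639741,  0.03474181])}
```

View pics/scene0.png

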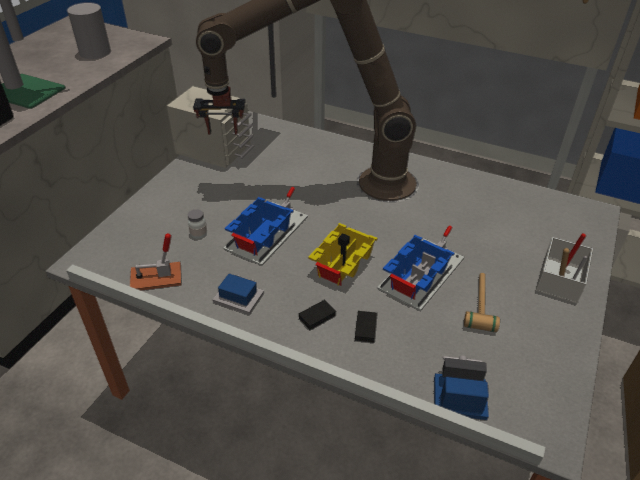

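View pics/side0.png

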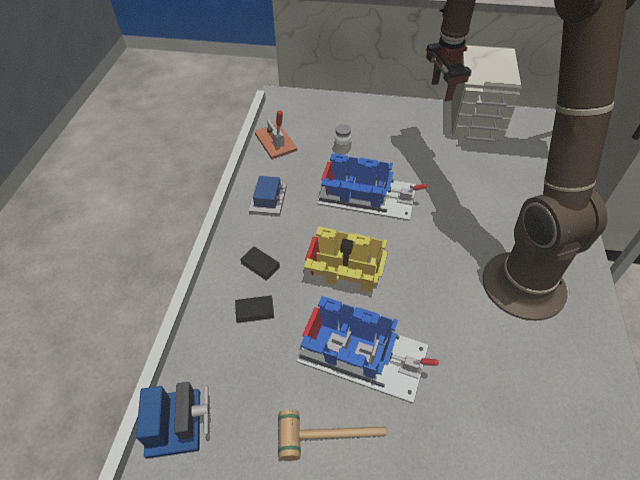

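The loaded tote (with brackets) is at scene (420,267) / side (350,340). The carrier is between the two totes, with its knob at scene (344,240) / side (347,245). All red ends face away from the robot.

```bash
cat > h.py <<'E'
import numpy as np, cv2
from rig import manip, read_camera, calibration
from scipy.spatial.transform import Rotation as R
def ray(c,u,v):
    d=R.from_quat(c["attitude"]).apply([(u-c["cx"])/c["fx"],(v-c["cy"])/c["fy"],1]); return c["position"],d
def onz(c,u,v,z):
    p,d=ray(c,u,v); return p+d*(z-p[2])/d[2]
def tri(rs):
    A=0;b=0
    for p,d in rs:
        d=d/np.linalg.norm(d);M=np.eye(3)-np.outer(d,d);A=A+M;b=b+M@p
    return np.linalg.solve(A,b)
def proj(c,p):
    q=R.from_quat(c["attitude"]).inv().apply(np.array(p)-c["position"]); return c["fx"]*q[0]/q[2]+c["cx"],c["fy"]*q[1]/q[2]+c["cy"]
E
python3 - <<'E'
from h import *
s=calibration("side");c=calibration("scene");w=calibration("wrist")
print(tri([ray(c,344,239),ray(s,347,244)]))
P=[onz(s,*p,.01) for p in[(298,362),(414,399),(430,341)]];print(P)
# yellow & red ends
for n,k in(("side",s),("scene",c)):
    im=cv2.imread(f"pics/{n}0.png");h=cv2.cvtColor(im,cv2.COLOR_BGR2HSV)
    for nm,lo,hi in(("y",(22,120,60),(35,255,255)),("r",(0,170,60),(6,255,255))):
        m=cv2.inRange(h,lo,hi);_,_,st,ce=cv2.connectedComponentsWithStats(m)
        for a,b in zip(st[1:],ce[1:]):
            if a[4]>80: print(n,nm,a,b.round(1),onz(k,*b,.065).round(3))
print(w)
a=manip.get_obs();print(R.from_quat(a["tool_rot"]).as_matrix().round(3))
E
```

```text
[0.49830743 0.02612383 0.11767789]
[array([0.57998275, 0.32940741, 0.01      ]), array([0.29134358, 0.37847866, 0.01      ]), array([0.25605262, 0.22059638, 0.01      ])]
side y [ 304  227   83   65 2541] [348.  256.8] [0.493 0.026 0.065]
scene y [ 308  223   70   57 1818] [343.8 249.8] [0.495 0.028 0.065]
scene r [232 233  23  20 188] [244.  242.5] [ 0.606 -0.286  0.065]
scene r [163 234   8  18  81] [166.3 241.9] [ 0.714 -0.519  0.065]
scene r [567 234  18  30 110] [575.4 247.1] [0.148 0.719 0.065]
scene r [316 262  24  21 236] [328.4 272.3] [0.612 0.025 0.065]
scene r [390 274  25  22 247] [402.4 284.9] [0.563 0.255 0.065]
{'fx': 333.1751947960799, 'fy': 333.1751947960799, 'cx': 318.6571722045136, 'cy': 241.49330593610122, 'position': array([ 0.34318913, -0.52852866,  0.38325593]), 'attitude': array([ 0.83520893, -0.52808116, -0.08237923,  0.12949903])}
[[ 0.428 -0.904 -0.001]
 [-0.904 -0.428  0.001]
 [-0.001  0.    -1.   ]]
```

```bash
cat >> h.py <<'E'
def go(p,yaw):
    "shares to bring the TCP to p, tool down, tool x at world yaw (deg)"
    o=manip.get_obs();T=R.from_quat(o["tool_rot"])
    G=R.from_matrix(np.c_[[np.cos(np.radians(yaw)),np.sin(np.radians(yaw)),0],[np.sin(np.radians(yaw)),-np.cos(np.radians(yaw)),0],[0,0,-1]])
    print("shift",(T.inv().apply(np.array(p)-o["position"])/.2).round(3),"turn",((T.inv()*G).as_rotvec()/np.pi).round(4))
def st():
    o=manip.get_obs();x=R.from_quat(o["tool_rot"]).as_matrix()
    print(o["clock"],"p",o["position"].round(4),"yaw",np.degrees(np.arctan2(x[1,0],x[0,0])).round(2),"z",x[:,2].round(4),"F",o["ft_force"].round(2),"M",o["moment"].round(2),"q",o["qpos"].round(2),"op",o["opening"].round(3))
E
python3 -c "
from h import *
go([.32,-.30,.28],-90)"
```

```text
shift [-1.082 -0.803 -0.435] turn [1.00e-04 4.00e-04 1.41e-01]
```

{"fn": "servo_tool", "kwargs": {"rows": [[1,-0.2,-0.15,-0.435,0,0,0.03],[1,-1,-0.74,-0.435,0,0,0.141],[1,-1,-0.74,-0.435,0,0,0.141],[1,-1,-0.74,-0.435,0,0,0.141],[1,-1,-0.74,-0.435,0,0,0.141],[1,-1,-0.74,-0.435,0,0,0.141],[1,-1,-0.74,-0.435,0,0,0.141],[1,-1,-0.74,-0.435,0,0,0.141]]}}

```text
clock: 0.77
position: [0.3176, -0.3155, 0.2814]
tool_rot: [0.709, -0.705, 0.0, -0.001]
ft_force: [0.3, -0.4, -0.6]
opening: 0.999
```

```bash
python3 -c "
from h import *
st();go([.45,.10,.28],-90)"
```

```text
Traceback (most recent call last):
  File "h.py", line 22, in st
    print(o["clock"],"p",o["position"].round(4),"yaw",np.degrees(np.arctan2(x[1,0],x[0,0])).round(2),"z",x[:,2].round(4),"F",o["ft_force"].round(2),"M",o["moment"].round(2),"q",o["qpos"].round(2),"op",o["opening"].round(3))
                                                                                                                                                                                                         ^^^^^^^^^^^^^^^^^^
AttributeError: 'float' object has no attribute 'round'
```

{"fn": "servo_tool", "kwargs": {"rows": [[1,-0.2,-0.07,0,0,0,0],[1,-1,-0.33,0,0,0,0],[1,-1,-0.33,0,0,0,0],[1,-1,-0.33,0,0,0,0],[1,-1,-0.33,0,0,0,0],[1,-1,-0.33,0,0,0,0]]}}

```text
clock: 1.27
position: [0.3838, -0.1093, 0.2818]
tool_rot: [0.712, -0.702, -0.0, -0.002]
ft_force: [-0.1, 1.3, -0.3]
opening: 0.999
```

{"fn": "servo_tool", "kwargs": {"rows": [[1,-0.2,-0.07,0,0,0,0],[1,-1,-0.33,0,0,0,0],[1,-1,-0.33,0,0,0,0],[1,-1,-0.33,0,0,0,0],[1,-1,-0.33,0,0,0,0],[1,-1,-0.33,0,0,0,0],[1,-1,-0.33,0,0,0,0],[1,-1,-0.33,0,0,0,0]]}}

```text
clock: 1.93
position: [0.4471, 0.0905, 0.2819]
tool_rot: [0.712, -0.702, -0.0, -0.001]
ft_force: [0.1, -0.7, -0.7]
opening: 1.0
```

```bash
sed -i 's/o\["opening"\].round(3)/round(float(o["opening"]),3)/' h.py; python3 -c "
from h import *
st();import pickle;c=calibration('wrist');im=read_camera('wrist');cv2.imwrite('pics/w1.png',im);pickle.dump(c,open('w1.pkl','wb'));st()"
```

```text
1.9333 p [0.4471 0.0905 0.2819] yaw -89.21 z [ 8.0e-04  2.2e-03 -1.0e+00] F [ 0.06 -0.72 -0.74] M [-0.01  0.09  0.02] q [ 0.25  0.09 -0.59  1.82  0.05  1.24 -1.91] op 1.0
1.9833 p [0.447  0.0896 0.282 ] yaw -89.32 z [ 0.0011  0.0018 -1.    ] F [-0.18  0.41 -0.05] M [-0.01  0.05 -0.01] q [ 0.25  0.09 -0.59  1.82  0.05  1.24 -1.91] op 1.002
```

View pics/w1.png

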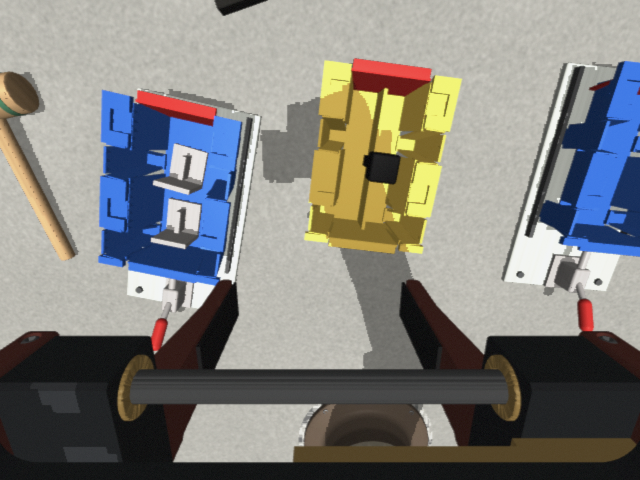

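The wrist view shows the knob at about (384,167), the loaded tote at left spanning x 100–260, and the carrier's red end up (+x world). I'll zoom in on both for corners.

```bash
python3 -c "
from h import *
im=cv2.imread('pics/w1.png')
a=cv2.resize(im[80:310,92:272],None,fx=2.6,fy=2.6,interpolation=cv2.INTER_CUBIC)
b=cv2.resize(im[50:260,300:470],None,fx=1.9,fy=1.9,interpolation=cv2.INTER_CUBIC)
b=cv2.copyMakeBorder(b,0,a.shape[0]-b.shape[0],0,0,cv2.BORDER_CONSTANT)
print(a.shape,b.shape);cv2.imwrite('pics/z1.png',np.hstack([a,b]))"
```

```text
(598, 468, 3) (598, 323, 3)
```

View pics/z1.png

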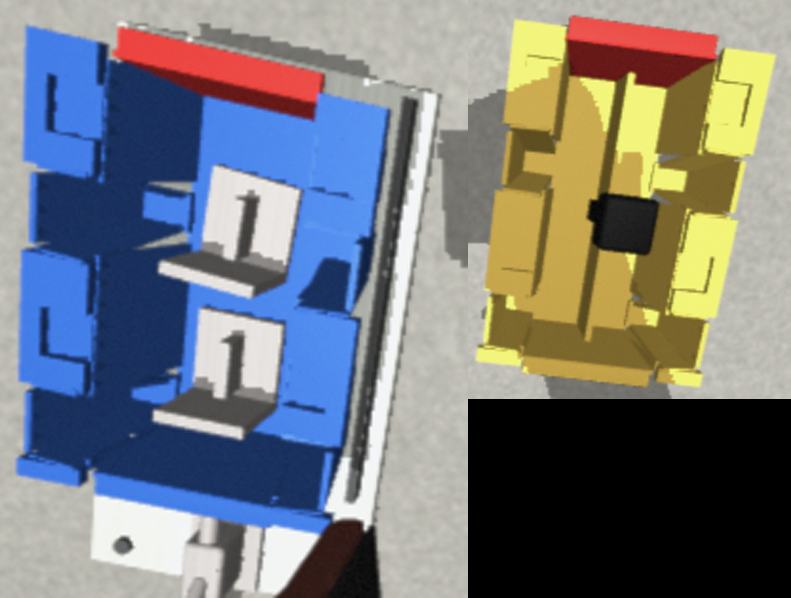

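```bash
python3 - <<'E'
from h import *
import pickle;c=pickle.load(open('w1.pkl','rb'))
a=lambda u,v,z:onz(c,92+u/2.6,80+v/2.6,z); b=lambda u,v,z:onz(c,300+(u-468)/1.9,50+v/1.9,z)
yaw=lambda p,q:np.degrees(np.arctan2(p[1]-q[1],p[0]-q[0])).round(2)
print("knob",b(628,224,.125))
Y=[b(*p,.08) for p in[(514,18),(478,360),(776,52),(702,385)]];print(np.round(Y,4),np.mean(Y,0),yaw(Y[0],Y[1]),yaw(Y[2],Y[3]), "red", yaw(b(570,16,.08),b(716,38,.08))-90)
B=[a(*p,.09) for p in[(25,27),(18,460),(389,110),(325,512)]];print(np.round(B,4),np.mean(B,0),yaw(B[0],B[1]),yaw(B[2],B[3]),"red",yaw(a(118,28,.09),a(325,75,.09))-90)
# feature tabs
for p in[(25,27),(23,160),(22,250),(18,380),(389,110),(373,228),(360,318),(344,447)]: print(p,a(*p,.09).round(4))
print("plate R edge",a(438,95,.01).round(4),a(370,522,.01).round(4),yaw(a(438,95,.01),a(370,522,.01)),"corner -x",a(91,558,.01).round(4))
E
```

```text
knob [0.50026553 0.02443967 0.125     ]
[[ 0.6073  0.0872  0.08  ]
 [ 0.4085  0.1068  0.08  ]
 [ 0.5922 -0.0604  0.08  ]
 [ 0.3934 -0.0404  0.08  ]] [0.50036525 0.02327467 0.08      ] -5.63 -5.75 red -6.859999999999999
[[0.573  0.3213 0.09  ]
 [0.3856 0.3588 0.09  ]
 [0.5434 0.1755 0.09  ]
 [0.3611 0.2164 0.09  ]] [0.46577154 0.26799943 0.09      ] -11.32 -12.64 red -11.370000000000005
(25, 27) [0.573  0.3213 0.09  ]
(23, 160) [0.5212 0.3316 0.09  ]
(22, 250) [0.4835 0.339  0.09  ]
(18, 380) [0.4246 0.3516 0.09  ]
(389, 110) [0.5434 0.1755 0.09  ]
(373, 228) [0.4951 0.1851 0.09  ]
(360, 318) [0.4555 0.1933 0.09  ]
(344, 447) [0.3943 0.2049 0.09  ]
plate R edge [0.5535 0.1682 0.01  ] [0.3197 0.2168 0.01  ] -11.76 corner -x [0.2941 0.3831 0.01  ]
```

Carrier centre is (0.500, 0.024), yaw −5.7°. Loaded tote centre is about (0.462, 0.268), yaw −11.5°. I'll grasp next.

```bash
python3 -c "
from h import *
go([.5003,.0243,.15],-95.7);go([.5003,.0243,.092],-95.7)"
```

```text
shift [ 0.331 -0.262  0.66 ] turn [-0.0003  0.0006  0.0354]
shift [ 0.331 -0.261  0.95 ] turn [-0.0003  0.0006  0.0354]
```

{"fn": "servo_tool", "kwargs": {"rows": [[1,0.12,-0.1,0.2,0,0,0.02],[1,0.331,-0.262,0.6,0,0,0.0354],[1,0.331,-0.262,0.66,0,0,0.0354],[1,0.331,-0.262,0.66,0,0,0.0354],[1,0.331,-0.262,0.66,0,0,0.0354],[1,0.331,-0.262,0.8,0,0,0.0354],[1,0.331,-0.262,0.9,0,0,0.0354],[1,0.331,-0.262,0.95,0,0,0.0354],[1,0.331,-0.262,0.95,0,0,0.0354],[1,0.331,-0.262,0.95,0,0,0.0354]]}}

```text
clock: 2.82
position: [0.5006, 0.024, 0.0929]
tool_rot: [-0.671, 0.742, 0.0, 0.001]
ft_force: [1.0, 0.1, -0.3]
opening: 1.0
```

```bash
python3 -c "
from h import *
st();go([.5003,.0243,.092],-95.7);c=calibration('wrist');print([proj(c,[.5003,.0243,z]) for z in(.125,)]);cv2.imwrite('pics/w2.png',read_camera('wrist'))"
```

```text
2.8167 p [0.5006 0.024  0.0929] yaw -95.73 z [ 0.0015  0.0016 -1.    ] F [ 1.01  0.13 -0.27] M [ 0.04 -0.03 -0.03] q [ 0.26  0.37 -0.49  1.98  0.22  0.85 -2.03] op 1.0
shift [-0.001  0.002  0.005] turn [-0.0004  0.0005 -0.0002]
[(np.float64(317.99459932216075), np.float64(301.75365854117007))]
```

View pics/w2.png

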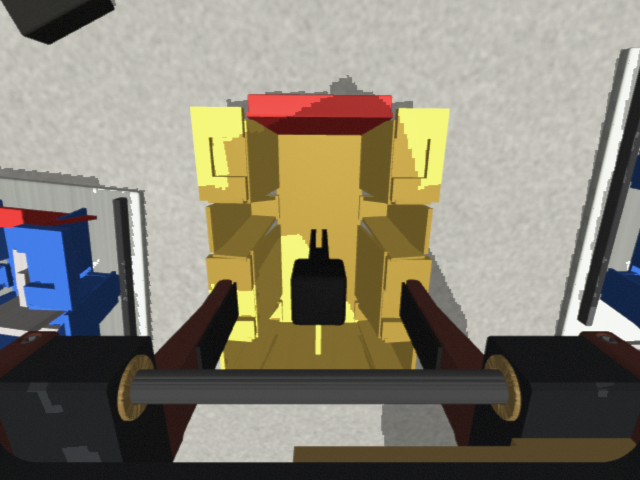

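The knob is centred between the fingers at (318,295), and the carrier is square to the tool with its red edge level at row 95. Closing.

{"fn": "servo_tool", "kwargs": {"rows": [[-1,0,0,0,0,0,0],[-1,0,0,0,0,0,0],[-1,0,0,0,0,0,0],[-1,0,0,0,0,0,0],[-1,0,0,0,0,0,0],[-1,0,0,0,0,0,0],[-1,0,0,0,0,0,0],[-1,0,0,0,0,0,0]], "force": 45}}

```text
clock: 3.53
position: [0.5011, 0.0242, 0.0934]
tool_rot: [-0.671, 0.741, -0.0, 0.002]
ft_force: [0.5, 0.6, -0.3]
opening: 0.433
```

{"fn": "servo_tool", "kwargs": {"rows": [[-1,0,0,-0.1,0,0,0],[-1,0,0,-0.2,0,0,0],[-1,0,0,-0.3,0,0,0],[-1,0,0,-0.45,0,0,0],[-1,0,0,-0.6,0,0,0],[-1,0,0,-0.8,0,0,0],[-1,0,0,-0.85,0,0,0],[-1,0,0,-0.85,0,0,0]]}}

```text
clock: 4.2
position: [0.5025, 0.0243, 0.2667]
tool_rot: [-0.671, 0.741, -0.002, 0.004]
ft_force: [0.2, -0.3, -0.5]
opening: 0.007
```

```bash
python3 -c "
from h import *
st();go([.462,.268,.265],78.5)"
```

```text
4.2 p [0.5025 0.0243 0.2667] yaw -95.72 z [ 0.0088  0.0015 -1.    ] F [ 0.22 -0.28 -0.5 ] M [ 0.03  0.04 -0.02] q [ 0.32  0.18 -0.53  1.76  0.1   1.22 -1.91] op 0.007
shift [-1.192  0.323  0.009] turn [-0.0014 -0.0041 -0.9679]
```

The fingers were still closing (38 mm) when I lifted, so I missed the knob. I'll reopen, check the carrier hasn't moved and try again.

{"fn": "servo_tool", "kwargs": {"rows": [[1,0,0,0,0,0,0],[1,0,0,0,0,0,0],[1,0,0,0,0,0,0],[1,0,0,0,0,0,0],[1,0,0,0,0,0,0],[1,0,0,0,0,0,0],[1,0,0,0,0,0,0],[1,0,0,0,0,0,0],[1,0,0,0,0,0,0],[1,0,0,0,0,0,0]]}}

```text
clock: 5.03
position: [0.5025, 0.0243, 0.2667]
tool_rot: [-0.671, 0.742, -0.002, 0.004]
ft_force: [-0.3, -0.8, -0.8]
opening: 0.729
```

```bash
python3 - <<'E'
from h import *
st();c=calibration('wrist');im=read_camera('wrist')
h=cv2.cvtColor(im,cv2.COLOR_BGR2HSV);m=cv2.inRange(h,(22,120,60),(35,255,255))
n,l,s,ce=cv2.connectedComponentsWithStats(m);i=1+s[1:,4].argmax();print(s[i])
m=cv2.inRange(h,(0,150,60),(6,255,255));n,l,s,ce=cv2.connectedComponentsWithStats(m)
for a in s[1:]:
    if a[4]>300: print("red",a)
for p in[(.5003,.0243,.125)]: print(proj(c,p))
cv2.imwrite('pics/w3.png',im); cv2.imwrite('pics/z3.png',cv2.resize(im[120:360,180:460],None,fx=2,fy=2))
E
```

```text
5.0333 p [0.5025 0.0243 0.2667] yaw -95.72 z [ 0.0088  0.0015 -1.    ] F [-0.27 -0.82 -0.81] M [ 0.04  0.08 -0.  ] q [ 0.32  0.18 -0.53  1.76  0.1   1.22 -1.91] op 0.729
[  253   124   136   172 19207]
red [ 573   82   67   27 1385]
red [ 281  117   79   21 1437]
red [ 78 173  78  17 793]
red [548 320  17  34 412]
(np.float64(319.1333207105076), np.float64(224.24757656005735))
```

View pics/z3.png

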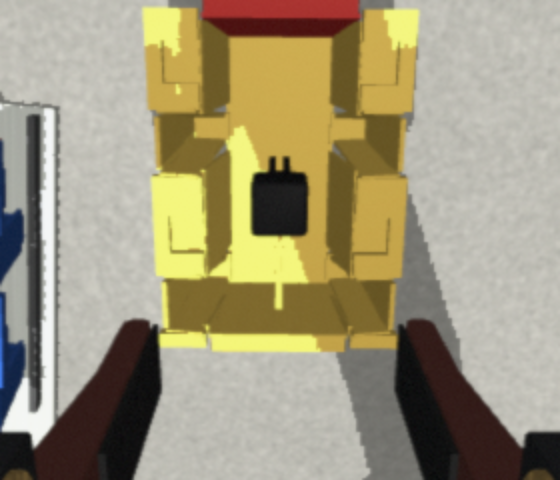

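The carrier is undisturbed, with the knob at about (319,222) as predicted. Descending again, this time allowing a full closing time.

{"fn": "servo_tool", "kwargs": {"rows": [[0.5,0,0.01,0.2,-0.0028,0,0],[0.5,0,0.0185,0.4,-0.0028,0,0],[0.5,0,0.0185,0.6,-0.0028,0,0],[0.5,0,0.0185,0.75,-0.0028,0,0],[0.5,0,0.0185,0.85,-0.0028,0,0],[0.5,0,0.0185,0.875,-0.0028,0,0],[0.5,0,0.0185,0.875,-0.0028,0,0],[-1,0,0.0185,0.875,-0.0028,0,0],[-1,0,0.0185,0.875,-0.0028,0,0],[-1,0,0.0185,0.875,-0.0028,0,0]]}}

```text
clock: 5.92
position: [0.5016, 0.025, 0.0933]
tool_rot: [-0.671, 0.742, -0.0, 0.002]
ft_force: [-0.7, 0.1, 0.8]
opening: 0.559
```

{"fn": "servo_tool", "kwargs": {"rows": [[-1,0,0,0,0,0,0],[-1,0,0,0,0,0,0],[-1,0,0,0,0,0,0],[-1,0,0,0,0,0,0],[-1,0,0,0,0,0,0],[-1,0,0,0,0,0,0],[-1,0,0,0,0,0,0],[-1,0,0,0,0,0,0],[-1,0,0,0,0,0,0],[-1,0,0,0,0,0,0]], "force": 45}}

```text
clock: 6.75
position: [0.502, 0.0245, 0.0939]
tool_rot: [-0.671, 0.742, -0.001, 0.002]
ft_force: [-0.7, -2.7, 5.9]
opening: 0.328
```

```bash
python3 -c "
from h import *
st()"
```

```text
6.75 p [0.502  0.0245 0.0939] yaw -95.76 z [ 0.0038  0.0016 -1.    ] F [-0.71 -2.7   5.9 ] M [-0.44  0.19 -0.01] q [ 0.26  0.37 -0.5   1.97  0.23  0.85 -2.03] op 0.328
```

{"fn": "servo_tool", "kwargs": {"rows": [[-1,0,0,-0.03,0,0,0],[-1,0,0,-0.1,0,0,0],[-1,0,0,-0.2,0,0,0],[-1,0,0,-0.35,0,0,0],[-1,0,0,-0.5,0,0,0],[-1,0,0,-0.65,0,0,0],[-1,0,0,-0.8,0,0,0],[-1,0,0,-0.87,0,0,0],[-1,0,0,-0.87,0,0,0],[-1,0,0,-0.87,0,0,0]]}}

```text
clock: 7.58
position: [0.5009, 0.0243, 0.2674]
tool_rot: [-0.671, 0.742, -0.001, 0.002]
ft_force: [-0.6, 0.3, -7.1]
opening: 0.328
```

```bash
python3 -c "
from h import *
st();go([.482,.14,.27],-20);go([.462,.268,.27],78.5)"
```

```text
7.5833 p [0.5009 0.0243 0.2674] yaw -95.75 z [ 0.0035  0.0016 -1.    ] F [-0.59  0.35 -7.08] M [ 0.02 -0.01 -0.01] q [ 0.32  0.18 -0.53  1.76  0.1   1.23 -1.91] op 0.328
shift [-0.566  0.152 -0.013] turn [-1.300e-03 -2.000e-04 -4.208e-01]
shift [-1.193  0.316 -0.012] turn [-0.001  -0.0016 -0.9681]
```

{"fn": "servo_tool", "kwargs": {"rows": [[-1,-0.04,0.01,0,0,0,-0.03],[-1,-0.1,0.03,0,0,0,-0.07],[-1,-0.16,0.045,0,0,0,-0.105],[-1,-0.22,0.06,0,0,0,-0.14],[-1,-0.28,0.075,0,0,0,-0.175],[-1,-0.34,0.09,0,0,0,-0.21],[-1,-0.4,0.105,0,0,0,-0.245],[-1,-0.46,0.12,0,0,0,-0.28],[-1,-0.51,0.135,0,0,0,-0.315],[-1,-0.566,0.15,0,0,0,-0.34]]}}

```text
clock: 8.42
position: [0.4808, 0.1399, 0.2649]
tool_rot: [0.956, -0.294, -0.001, -0.0]
ft_force: [0.1, -0.3, -6.2]
opening: 0.327
```

```bash
python3 -c "
from h import *
st();go([.462,.268,.27],35);go([.462,.268,.27],78.5)"
```

```text
8.4167 p [0.4808 0.1399 0.2649] yaw -34.19 z [-1.e-03  9.e-04 -1.e+00] F [ 0.06 -0.26 -6.18] M [-0.03 -0.02  0.  ] q [ 0.26  0.22 -0.74  1.75  0.15  1.23 -1.12] op 0.327
shift [-0.438 -0.477 -0.025] turn [-3.000e-04  3.000e-04 -3.844e-01]
shift [-0.438 -0.477 -0.025] turn [-4.000e-04  2.000e-04 -6.261e-01]
```

{"fn": "servo_tool", "kwargs": {"rows": [[-1,-0.04,-0.05,0,0,0,-0.03],[-1,-0.08,-0.1,-0.01,0,0,-0.07],[-1,-0.13,-0.15,-0.025,0,0,-0.105],[-1,-0.18,-0.2,-0.025,0,0,-0.14],[-1,-0.22,-0.25,-0.025,0,0,-0.175],[-1,-0.27,-0.3,-0.025,0,0,-0.21],[-1,-0.31,-0.35,-0.025,0,0,-0.245],[-1,-0.36,-0.4,-0.025,0,0,-0.28],[-1,-0.4,-0.44,-0.025,0,0,-0.315],[-1,-0.438,-0.477,-0.025,0,0,-0.34]]}}

```text
clock: 9.25
position: [0.4604, 0.2681, 0.2675]
tool_rot: [0.972, 0.237, -0.002, -0.0]
ft_force: [0.1, -0.3, -5.6]
opening: 0.328
```

```bash
python3 -c "
from h import *
st();go([.462,.268,.27],78.5)"
```

```text
9.25 p [0.4604 0.2681 0.2675] yaw 27.4 z [-5.e-03 -3.e-04 -1.e+00] F [ 0.11 -0.32 -5.59] M [-0.02 -0.12 -0.02] q [ 0.14  0.34 -0.97  1.67  0.29  1.29 -0.4 ] op 0.328
shift [ 0.007  0.004 -0.013] turn [-0.0013  0.0011 -0.2839]
```

{"fn": "servo_tool", "kwargs": {"rows": [[-1,0,0,0,0,0,-0.03],[-1,0,0,-0.01,0,0,-0.07],[-1,0.007,0.004,-0.013,0,0,-0.105],[-1,0.007,0.004,-0.013,0,0,-0.14],[-1,0.007,0.004,-0.013,0,0,-0.175],[-1,0.007,0.004,-0.013,0,0,-0.21],[-1,0.007,0.004,-0.013,-0.0013,0.0011,-0.245],[-1,0.007,0.004,-0.013,-0.0013,0.0011,-0.275],[-1,0.007,0.004,-0.013,-0.0013,0.0011,-0.284],[-1,0.007,0.004,-0.013,-0.0013,0.0011,-0.284]]}}

```text
clock: 10.08
position: [0.4613, 0.2673, 0.2682]
tool_rot: [0.774, 0.633, -0.001, -0.001]
ft_force: [-0.2, 0.6, -6.6]
opening: 0.328
```

```bash
python3 - <<'E'
from h import *
st();go([.462,.268,.192],78.5)
c=calibration('wrist')
cv2.imwrite("pics/w4.png",read_camera('wrist'));s=read_camera('side');cv2.imwrite("pics/s4.png",s)
a=cv2.resize(s[210:410,280:450],None,fx=2.4,fy=2.4,interpolation=cv2.INTER_CUBIC)
w=cv2.imread("pics/w4.png")[:,:]
w=cv2.resize(w,(390,292));w=cv2.copyMakeBorder(w,0,480-292,0,0,cv2.BORDER_CONSTANT)
cv2.imwrite("pics/z4.png",np.hstack([a,w]))
E
```

```text
10.0833 p [0.4613 0.2673 0.2682] yaw 78.51 z [-3.e-03 -8.e-04 -1.e+00] F [-0.18  0.59 -6.65] M [ 0.06 -0.12 -0.02] q [ 0.26  0.42 -1.17  1.66  0.4   1.33  0.39] op 0.328
shift [0.004 0.004 0.381] turn [-0.0009  0.0004  0.0001]
```

View pics/z4.png

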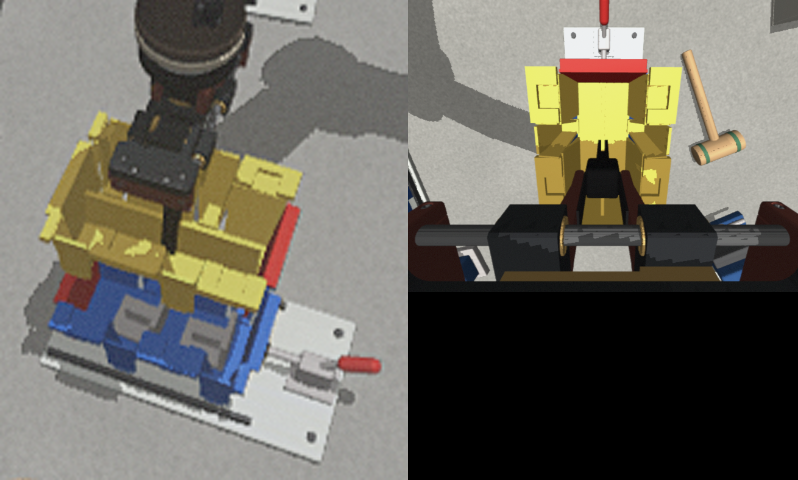

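The side view shows the red end over the clamp (plain) end, correct half turn. In the wrist view the plate's −x edge lies just above the carrier at (254..386, 45). I'll use the plate corners and edges to refine yaw and centre line.

```bash
python3 - <<'E'
from h import *
c=calibration('wrist');im=cv2.imread("pics/w4.png")
g=im[30:115,230:415];h=cv2.cvtColor(g,cv2.COLOR_BGR2HSV)
m=cv2.inRange(h,(0,0,208),(180,25,255))
n,l,s,ce=cv2.connectedComponentsWithStats(m);i=1+s[1:,4].argmax();m=(l==i).astype(np.uint8);print(s[i])
L=[];Rr=[];T=[]
for v in range(m.shape[0]):
    q=np.flatnonzero(m[v])
    if len(q)>40: L.append(onz(c,230+q[0]-.5,30+v,.01)[:2]);Rr.append(onz(c,230+q[-1]+.5,30+v,.01)[:2])
for u in range(m.shape[1]):
    q=np.flatnonzero(m[:,u])
    if len(q)>8: T.append(onz(c,230+u,30+q[0]-.5,.01)[:2])
for nm,P in(("L",L),("R",Rr),("T",T)):
    vx,vy,x,y=cv2.fitLine(np.float32(P),cv2.DIST_HUBER,0,.001,.001).ravel();print(nm,len(P),np.degrees(np.arctan2(vy,vx)).round(2),x,y)
    n=np.array([.199,.98]);u=np.array([.98,-.199]);print("  lat",np.array([x,y])@n,"along",np.array([x,y])@u)
print("lat tcp",(manip.get_obs()["position"][:2])@n)
E
```

```text
[  25   15   75   52 3221]
L 51 -11.68 0.29026735 0.22437009
  lat 0.27764589262008665 along 0.23981235298514364
R 51 -38.6 0.3045719 0.3068772
  lat 0.3613494593799114 along 0.23741189688444136
T 74 78.36 0.2697301 0.2654276
  lat 0.313795325756073 along 0.21151539897918697
lat tcp 0.3541526061141294
```

```bash
python3 - <<'E'
from h import *
c=calibration('wrist');im=cv2.imread("pics/w4.png")
th=np.radians(11.65);n=np.array([np.sin(th),np.cos(th)]);u=np.array([np.cos(th),-np.sin(th)])
# plate row profiles, gradient-based
g=im.min(2).astype(int)
for v in(52,56,60,64,88,92): 
    r=g[v,225:420];d=np.diff(r);a=d[:60].argmax();b=d[120:].argmin()+120
    A=onz(c,225.5+a,v,.01)[:2];B=onz(c,225.5+b,v,.01)[:2];print(v,225.5+a,225.5+b,"lat",(A@n).round(4),(B@n).round(4),((A+B)@n/2).round(4),"w",np.hypot(*(B-A)).round(4))
h=cv2.cvtColor(im,cv2.COLOR_BGR2HSV);m=cv2.inRange(h,(20,100,50),(35,255,255))
for v in(125,140,160,180):
    q=np.flatnonzero(m[v,150:500])+150
    A=onz(c,q[0]-.5,v,.257)[:2];B=onz(c,q[-1]+.5,v,.257)[:2];print(v,q[0],q[-1],"carrier lat",((A+B)@n/2).round(4),"w",np.hypot(*(B-A)).round(4))
p=manip.get_obs()["position"][:2];print("tcp",p@n,p@u)
for q in[(.462,.268),(.4395,.2722),(.5332,.2534),(.5535,.1682),(.2941,.3831)]: print(q,(np.array(q)@n).round(4),(np.array(q)@u).round(4))
E
```

```text
52 254.5 386.5 lat 0.2779 0.4363 0.3571 w 0.1583
56 275.5 367.5 lat 0.303 0.4137 0.3583 w 0.1107
60 275.5 366.5 lat 0.3028 0.4127 0.3578 w 0.1099
64 255.5 386.5 lat 0.2784 0.4371 0.3578 w 0.1587
88 256.5 384.5 lat 0.2781 0.4363 0.3572 w 0.1581
92 256.5 384.5 lat 0.2779 0.4365 0.3572 w 0.1587
125 193 447 carrier lat 0.356 w 0.1465
140 195 445 carrier lat 0.356 w 0.1461
160 197 443 carrier lat 0.356 w 0.1463
180 199 441 carrier lat 0.356 w 0.1465
tcp 0.3553458041244063 0.3981170848515504
(0.462, 0.268) 0.3558 0.3984
(0.4395, 0.2722) 0.3553 0.3755
(0.5332, 0.2534) 0.3559 0.471
(0.5535, 0.1682) 0.2765 0.5081
(0.2941, 0.3831) 0.4346 0.2107
```

```bash
cat >> h.py <<'E'
th=np.radians(11.65);N=np.array([np.sin(th),np.cos(th)]);U=np.array([np.cos(th),-np.sin(th)])
def ts(along,lat,z,yaw=78.35):
    st();o=manip.get_obs();p=o["position"];print("along %.4f lat %.4f z %.4f"%(p[:2]@U,p[:2]@N,p[2]),"Fu %.1f Fn %.1f Fz %.1f"%(o["ft_force"][:2]@U,o["ft_force"][:2]@N,o["ft_force"][2]))
    go([*(along*U+lat*N),z],yaw)
E
python3 -c "
from h import *
ts(.398,.3565,.192)"
```

```text
10.1833 p [0.4617 0.2676 0.269 ] yaw 78.37 z [-1.6e-03 -5.0e-04 -1.0e+00] F [-0.16  0.84 -5.38] M [ 0.06 -0.15  0.04] q [ 0.26  0.42 -1.17  1.66  0.4   1.33  0.39] op 0.328
along 0.3981 lat 0.3553 z 0.2690 Fu -0.3 Fn 0.8 Fz -5.4
shift [ 0.006 -0.     0.385] turn [-0.0005  0.0002  0.0001]
```

{"fn": "servo_tool", "kwargs": {"rows": [[-1,0.006,0,0.08,-0.0005,0,0],[-1,0.006,0,0.16,-0.0005,0,0],[-1,0.006,0,0.23,-0.0005,0,0],[-1,0.006,0,0.29,-0.0005,0,0],[-1,0.006,0,0.34,-0.0005,0,0],[-1,0.006,0,0.37,-0.0005,0,0],[-1,0.006,0,0.385,-0.0005,0,0],[-1,0.006,0,0.385,-0.0005,0,0],[-1,0.006,0,0.385,-0.0005,0,0]]}}

```text
clock: 10.93
position: [0.462, 0.2691, 0.1924]
tool_rot: [0.775, 0.632, 0.0, 0.0]
ft_force: [-0.6, -0.5, -5.5]
opening: 0.326
```

```bash
python3 -c "
from h import *
ts(.398,.3565,.185)"
```

```text
10.9333 p [0.462  0.2691 0.1924] yaw 78.36 z [ 3.e-04 -3.e-04 -1.e+00] F [-0.63 -0.54 -5.51] M [ 0.06 -0.14  0.  ] q [ 0.22  0.49 -1.12  1.77  0.47  1.19  0.33] op 0.326
along 0.3982 lat 0.3568 z 0.1924 Fu -0.5 Fn -0.7 Fz -5.5
shift [-0.002 -0.001  0.037] turn [0.0001 0.0001 0.    ]
```

{"fn": "servo_tool", "kwargs": {"rows": [[-1,-0.001,0,0.008,0,0,0],[-1,-0.001,0,0.015,0,0,0],[-1,-0.001,0,0.02,0,0,0],[-1,-0.001,0,0.025,0,0,0],[-1,-0.001,0,0.03,0,0,0],[-1,-0.001,0,0.034,0,0,0],[-1,-0.001,0,0.038,0,0,0],[-1,-0.001,0,0.042,0,0,0],[-1,-0.001,0,0.042,0,0,0]]}}

```text
clock: 11.68
position: [0.4619, 0.2688, 0.1839]
tool_rot: [0.775, 0.632, -0.0, 0.0]
ft_force: [0.6, -0.5, -5.9]
opening: 0.324
```

```bash
python3 -c "
from h import *
ts(.398,.3565,.183)"
```

```text
11.6833 p [0.4619 0.2688 0.1839] yaw 78.36 z [ 1.e-04 -4.e-04 -1.e+00] F [ 0.56 -0.45 -5.93] M [ 0.06 -0.09  0.  ] q [ 0.21  0.49 -1.12  1.78  0.48  1.18  0.32] op 0.324
along 0.3981 lat 0.3565 z 0.1839 Fu 0.6 Fn -0.3 Fz -5.9
shift [-0.    -0.     0.004] turn [0.0001 0.0001 0.    ]
```

{"fn": "servo_tool", "kwargs": {"rows": [[-1,0,0,0.003,0,0,0],[-1,0,0,0.006,0,0,0],[-1,0,0,0.009,0,0,0],[-1,0,0,0.012,0,0,0],[-1,0,0,0.012,0,0,0]]}}

```text
clock: 12.1
position: [0.4618, 0.2689, 0.1814]
tool_rot: [0.775, 0.632, -0.0, 0.0]
ft_force: [-0.0, 0.7, -6.0]
opening: 0.328
```

```bash
python3 -c "
from h import *
ts(.398,.3565,.18)"
```

```text
12.1 p [0.4618 0.2689 0.1814] yaw 78.37 z [ 0.e+00 -4.e-04 -1.e+00] F [-0.04  0.66 -5.96] M [ 0.13 -0.08  0.04] q [ 0.21  0.5  -1.12  1.78  0.48  1.17  0.32] op 0.328
along 0.3980 lat 0.3566 z 0.1814 Fu -0.2 Fn 0.6 Fz -6.0
shift [-0.001  0.     0.007] turn [0.     0.0001 0.0001]
```

{"fn": "servo_tool", "kwargs": {"rows": [[-1,0,0,0.003,0,0,0],[-1,0,0,0.006,0,0,0],[-1,0,0,0.009,0,0,0],[-1,0,0,0.012,0,0,0],[-1,0,0,0.012,0,0,0]]}}

```text
clock: 12.52
position: [0.4617, 0.2689, 0.1789]
tool_rot: [0.775, 0.632, -0.0, 0.0]
ft_force: [0.2, -0.3, -6.1]
opening: 0.327
```

```bash
python3 -c "
from h import *
ts(.398,.3565,.177)"
```

```text
12.5167 p [0.4617 0.2689 0.1789] yaw 78.37 z [-1.e-04 -4.e-04 -1.e+00] F [ 0.18 -0.26 -6.07] M [ 0.03 -0.07  0.06] q [ 0.21  0.5  -1.11  1.78  0.49  1.17  0.31] op 0.327
along 0.3979 lat 0.3566 z 0.1789 Fu 0.2 Fn -0.2 Fz -6.1
shift [-0.     0.     0.009] turn [-0.      0.0001  0.0001]
```

{"fn": "servo_tool", "kwargs": {"rows": [[-1,0,0,0.003,0,0,0],[-1,0,0,0.005,0,0,0],[-1,0,0,0.007,0,0,0],[-1,0,0,0.009,0,0,0],[-1,0,0,0.009,0,0,0]]}}

```text
clock: 12.93
position: [0.461, 0.2698, 0.1778]
tool_rot: [0.775, 0.632, -0.0, -0.0]
ft_force: [-5.1, 0.8, 3.3]
opening: 0.328
```

```bash
python3 -c "
from h import *
ts(.398,.3565,.176)"
```

```text
12.9333 p [0.461  0.2698 0.1778] yaw 78.43 z [-4.e-04  4.e-04 -1.e+00] F [-5.08  0.77  3.28] M [ 0.14  1.18 -0.02] q [ 0.21  0.5  -1.11  1.79  0.49  1.17  0.31] op 0.328
along 0.3970 lat 0.3574 z 0.1778 Fu -5.1 Fn -0.3 Fz 3.3
shift [-0.004  0.005  0.009] turn [-0.0002 -0.0001  0.0004]
```

Contact came at z=0.1778, the predicted home height (rim contact would have been 0.184). I'll slide ±2 mm along to check the feet are caught.

{"fn": "servo_tool", "kwargs": {"rows": [[-1,0,-0.003,0,0,0,0],[-1,0,-0.006,0,0,0,0],[-1,0,-0.01,0,0,0,0],[-1,0,-0.01,0,0,0,0]]}}

```text
clock: 13.27
position: [0.4598, 0.2702, 0.178]
tool_rot: [0.775, 0.632, 0.001, 0.0]
ft_force: [0.0, 0.1, -1.7]
opening: 0.327
```

```bash
python3 -c "
from h import *
ts(.397,.357,.1775)"
```

```text
13.2667 p [0.4598 0.2702 0.178 ] yaw 78.4 z [ 1.e-03  7.e-04 -1.e+00] F [ 0.02  0.1  -1.66] M [-0.09 -0.46  0.06] q [ 0.21  0.5  -1.11  1.79  0.48  1.16  0.31] op 0.327
along 0.3958 lat 0.3575 z 0.1780 Fu 0.0 Fn 0.1 Fz -1.7
shift [-0.002  0.006  0.003] turn [ 0.0003 -0.0003  0.0003]
```

{"fn": "servo_tool", "kwargs": {"rows": [[-1,0,-0.003,0.002,0,0,0],[-1,0,-0.006,0.003,0,0,0],[-1,0,-0.01,0.003,0,0,0],[-1,0,-0.01,0.003,0,0,0]]}}

```text
clock: 13.6
position: [0.4588, 0.2705, 0.1781]
tool_rot: [0.775, 0.632, 0.001, 0.001]
ft_force: [3.2, -2.3, 5.7]
opening: 0.323
```

```bash
python3 -c "
from h import *
ts(.397,.357,.1775)"
```

```text
13.6 p [0.4588 0.2705 0.1781] yaw 78.37 z [ 2.9e-03  6.0e-04 -1.0e+00] F [ 3.17 -2.31  5.72] M [-0.59 -0.77  0.07] q [ 0.21  0.49 -1.12  1.79  0.48  1.16  0.31] op 0.323
along 0.3947 lat 0.3576 z 0.1781 Fu 3.6 Fn -1.6 Fz 5.7
shift [-0.003  0.012  0.003] turn [ 0.0009 -0.0004  0.0001]
```

Resistance appears on both sides (−5 N at +0.397, +3.6 N at 0.3947), so the feet are trapped in a ~1.5–2 mm window. Centring, levelling and easing the load.

{"fn": "servo_tool", "kwargs": {"rows": [[-1,0,0.003,0,0.0005,0,0],[-1,0,0.007,0,0.0009,-0.0003,0],[-1,0,0.007,0,0.0009,-0.0003,0],[-1,0,0.007,0,0.0009,-0.0003,0]]}}

```text
clock: 13.93
position: [0.46, 0.2702, 0.1779]
tool_rot: [0.775, 0.632, -0.0, -0.0]
ft_force: [1.5, 0.2, 0.1]
opening: 0.329
```

```bash
python3 - <<'E'
from h import *
ts(.396,.357,.178)
s=read_camera('side');cv2.imwrite("pics/s5.png",s)
cv2.imwrite("pics/z5.png",cv2.resize(s[210:410,280:450],None,fx=3,fy=3,interpolation=cv2.INTER_CUBIC))
E
```

```text
13.9333 p [0.46   0.2702 0.1779] yaw 78.37 z [-5.e-04  2.e-04 -1.e+00] F [1.48 0.18 0.08] M [-0.17 -0.46  0.1 ] q [ 0.21  0.5  -1.11  1.79  0.48  1.17  0.31] op 0.329
along 0.3960 lat 0.3575 z 0.1779 Fu 1.4 Fn 0.5 Fz 0.1
shift [-0.003  0.    -0.   ] turn [-0.0002 -0.      0.0001]
```

View pics/z5.png

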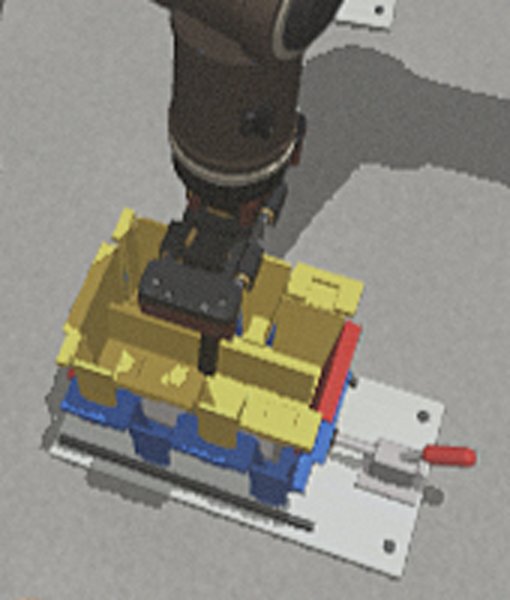

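The carrier sits level over the blue tote, its feet on the rim at both sides, red end toward the clamp. Force is about 0 beyond its weight. Releasing.

{"fn": "servo_tool", "kwargs": {"rows": [[0.2,0,0,0,0,0,0],[0.2,0,0,0,0,0,0],[0.2,0,0,0,0,0,0],[0.2,0,0,0,0,0,0],[0.2,0,0,0,0,0,0],[0.2,0,0,0,0,0,0],[0.2,0,0,0,0,0,0],[0.2,0,0,0,0,0,0]]}}

```text
clock: 14.65
position: [0.46, 0.2702, 0.1779]
tool_rot: [0.775, 0.632, -0.0, -0.0]
ft_force: [-0.1, 0.1, -0.8]
opening: 0.597
```

```bash
python3 -c "
from h import *
ts(.396,.357,.178)"
```

```text
14.65 p [0.46   0.2702 0.1779] yaw 78.37 z [-5.e-04  2.e-04 -1.e+00] F [-0.1   0.1  -0.81] M [ 0.09 -0.09 -0.01] q [ 0.21  0.5  -1.11  1.79  0.48  1.17  0.31] op 0.597
along 0.3959 lat 0.3575 z 0.1779 Fu -0.1 Fn 0.1 Fz -0.8
shift [-0.003  0.    -0.   ] turn [-0.0002 -0.      0.0001]
```

Open at 52 mm around the 30 mm knob and the force is clear. Retreating straight up.

{"fn": "servo_tool", "kwargs": {"rows": [[0.2,0,0,-0.05,0,0,0],[0.2,0,0,-0.15,0,0,0],[0.2,0,0,-0.3,0,0,0],[0.2,0,0,-0.45,0,0,0],[0.2,0,0,-0.6,0,0,0],[0.2,0,0,-0.6,0,0,0],[0.2,0,0,-0.6,0,0,0]]}}

```text
clock: 15.23
position: [0.4605, 0.271, 0.3]
tool_rot: [0.775, 0.632, 0.002, 0.0]
ft_force: [-0.0, -0.4, -1.0]
opening: 0.603
```

```bash
python3 - <<'E'
from h import *
st();c=calibration('wrist');w=read_camera('wrist');s=read_camera('side');cv2.imwrite("pics/w6.png",w)
a=cv2.resize(s[220:400,290:450],None,fx=2.5,fy=2.5,interpolation=cv2.INTER_CUBIC)
b=cv2.resize(w,(400,300));b=cv2.copyMakeBorder(b,0,450-300,0,0,cv2.BORDER_CONSTANT)
cv2.imwrite("pics/z6.png",np.hstack([a,b]))
h=cv2.cvtColor(w,cv2.COLOR_BGR2HSV);m=cv2.inRange(h,(20,100,50),(35,255,255))
# rim width of the carrier per row -> height check (148 mm wide), roll check by centre line
for v in(130,150,170):
    q=np.flatnonzero(m[v,100:540])+100
    A=onz(c,q[0]-.5,v,.164)[:2];B=onz(c,q[-1]+.5,v,.164)[:2];print(v,q[0],q[-1],"lat",((A+B)@N/2).round(4),"w",np.hypot(*(B-A)).round(4))
E
```

```text
15.2333 p [0.4605 0.271  0.3   ] yaw 78.37 z [ 0.0027  0.0016 -1.    ] F [-0.02 -0.39 -1.05] M [ 0.1  -0.14  0.  ] q [ 0.27  0.4  -1.19  1.61  0.37  1.39  0.41] op 0.603
130 239 396 lat 0.3575 w 0.1468
150 240 395 lat 0.3575 w 0.1475
170 241 394 lat 0.3575 w 0.1482
```

View pics/z6.png

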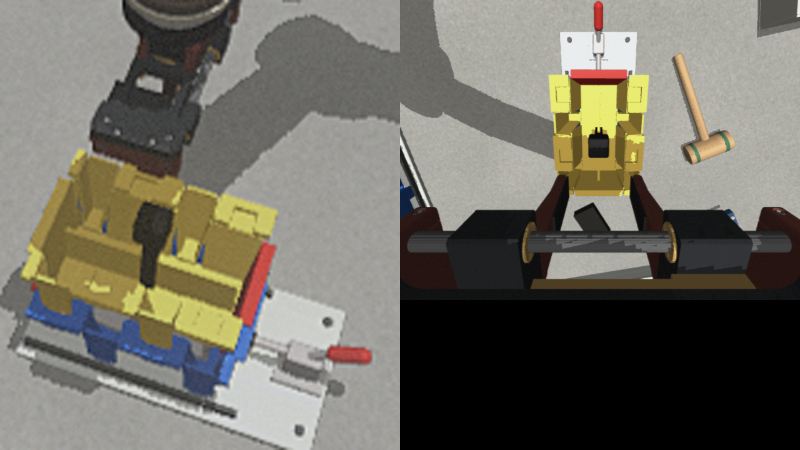

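```bash
python3 - <<'E'
from h import *
c=calibration('wrist');w=cv2.imread("pics/w6.png")
h=cv2.cvtColor(w,cv2.COLOR_BGR2HSV);m=cv2.inRange(h,(20,100,50),(35,255,255))
for v in list(range(124,312,6)):
    q=np.flatnonzero(m[v,200:440])+200
    if len(q)<5: continue
    A=onz(c,q[0]-.5,v,.164)[:2];B=onz(c,q[-1]+.5,v,.164)[:2];print(v,q[0],q[-1],"along %.3f w %.4f lat %.4f"%((A+B)@U/2-.396,np.hypot(*(B-A)),(A+B)@N/2))
for a in(-.1,.1):
    print([np.round(proj(c,[*((.396+a)*U+(.3575+b)*N),.164]),1) for b in(-.074,.074)])
r=cv2.inRange(h,(0,150,60),(8,255,255));n,l,s,ce=cv2.connectedComponentsWithStats(r)
print([x for x in s[1:] if x[4]>200])
E
```

```text
124 238 397 along -0.094 w 0.1469 lat 0.3558
130 239 396 along -0.089 w 0.1458 lat 0.3558
136 239 396 along -0.084 w 0.1466 lat 0.3558
142 239 396 along -0.078 w 0.1473 lat 0.3558
148 240 395 along -0.073 w 0.1462 lat 0.3558
154 240 395 along -0.067 w 0.1470 lat 0.3558
160 241 394 along -0.062 w 0.1459 lat 0.3558
166 241 394 along -0.056 w 0.1467 lat 0.3558
172 241 394 along -0.051 w 0.1475 lat 0.3558
178 242 393 along -0.045 w 0.1464 lat 0.3558
184 245 390 along -0.039 w 0.1413 lat 0.3558
190 246 389 along -0.033 w 0.1402 lat 0.3558
196 246 389 along -0.028 w 0.1409 lat 0.3558
202 246 388 along -0.022 w 0.1407 lat 0.3553
208 247 388 along -0.016 w 0.1405 lat 0.3558
214 249 386 along -0.010 w 0.1373 lat 0.3558
220 244 390 along -0.003 w 0.1471 lat 0.3553
226 245 390 along 0.003 w 0.1469 lat 0.3558
232 245 389 along 0.009 w 0.1468 lat 0.3553
238 246 389 along 0.015 w 0.1466 lat 0.3558
244 246 388 along 0.022 w 0.1464 lat 0.3552
250 246 388 along 0.028 w 0.1472 lat 0.3552
256 247 388 along 0.035 w 0.1471 lat 0.3557
262 248 387 along 0.042 w 0.1458 lat 0.3557
268 248 387 along 0.048 w 0.1467 lat 0.3557
274 253 381 along 0.055 w 0.1360 lat 0.3552
280 252 373 along 0.062 w 0.1294 lat 0.3504
286 269 368 along 0.069 w 0.1067 lat 0.3568
292 270 368 along 0.076 w 0.1062 lat 0.3573
298 270 368 along 0.083 w 0.1069 lat 0.3573
304 270 368 along 0.090 w 0.1075 lat 0.3574
310 270 368 along 0.098 w 0.1082 lat 0.3574
[array([238.3, 117.1]), array([400.4, 117.2])]
[array([251.5, 311.8]), array([386.7, 311.9])]
[array([311,   2,  13,  47, 568], dtype=int32), array([ 273,  112,   90,   23, 1872], dtype=int32)]
```

The rim width is constant (146–147 mm) along the tote at the assumed home height, so it is level and at the right height. Handing in.

```bash
python3 -c "
from h import *
print(manip.sign_off());st()"
```

```text
the job is handed in; nothing more can be done
None
the job is handed in; nothing more can be done
```

The yellow carrier is stacked on the blue tote with the brackets, turned so its red end lies over the plain end. I let go of it and handed the job in at about 15 s. No verdict was reported.

**What happened**
- **First grasp:** it missed, because I lifted before the fingers had closed. A check picture showed the carrier had not moved, and the second grasp held.
- **Placing:** I lowered it in small steps. The feet touched at 194 mm grip height, which is the stated home height (standing on the rim would have been 200 mm).
- **Feeling for the pockets:** sliding a couple of millimetres along the tote met resistance both ways, so the feet are trapped in the pockets. The highest force I read against the tote was about 12 N, below your 20 N limit. I took readings only at the end of each small step.

**Last checks**
- The carrier took its own weight before I let go. The tool then read about 1 N.
- The last wrist picture shows an even rim width of 146–147 mm along the carrier, which fits it sitting level at home height.
- It sits about 5 mm along and 1–2 mm across from the cradle's origin, inside the 16 mm and 7 mm limits.

**Disagreements**
- Readings of the tote's centre line varied by 1–2 mm between views, within the calibration error.
- The camera put the tote's middle about 2 mm further along than where the feet settled, at about 8 mm from the origin instead of 5–6 mm.

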